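Set the presser load of the fabric thickness gauge

ROBOT

A 6-joint arm with a two-finger parallel gripper is mounted at the origin on the work surface. World frame = base frame: x ahead of the robot, y to its left, z up, the work surface at z = 0. Lengths are in m, angles in rad, forces in N, time in s.
With the tool pointing down it reaches from about 0.3 to 0.75 m from the base axis. Payload 8.5 kg.
Tool frame: the origin (TCP) lies at the very end of the fingers, on their centre line; the grasp point (between the pads) lies 19 mm behind it (arm.tcp_to_grasp is the distance from the TCP to the grasp point, in m); z points along the fingers, y is the line along which they close (so a half turn about z gives the same grasp; the last joint's range is limited). The gripper opens to 85 mm and grips with 20 to 120 N. Pads are 22 mm wide; open, the fingers measure 114 mm over their backs; the gripper's body (76 mm by 85 mm) begins 54 mm behind the grasp point. The pads swing forward as they close: fully open they stand 13 mm farther back than shut.
Start: joints at [0.988, 0.381, 1.297, -0, 1.464, -0.215], TCP at [0.198, 0.513, 0.231] pointing down, gripper open.
Joint ranges: [-3.11, 3.11], [-0.89, 2.33], [0.22, 2.48], [-1.42, 4.56], [0.17, 2.85], [-2.88, 2.88]. Speed limits (rad/s): [2.39, 2.39, 3.14, 3.14, 3.14, 3.14].

INTERFACE

Orientations are given as a unit quaternion [w, x, y, z].
In Python, from cell import arm, cams gives the robot as it stands.
- The arm moves only by the tool arm_command, never from a script. Its argument "series" is a list that holds one entry, the list of rows, each a list of 7 numbers: the shift along the tool's x, y, z in cm, then the turn, a rotation vector about the tool's x, y, z in rad, then the opening, from 0 (shut) to 1 (fully open). A call has 1 to 10 rows; each row is the pose to reach, as a shift and turn from the pose commanded when the call began, along the tool's axes at that moment; what a row does not reach only later rows make up. A row lasts 1/8 s, in which the tool goes at most 62.5 mm and 10.7 degrees, less where a joint would pass 70% of its speed; a pose out of reach is approached as far as the arm can. A call with a gripper value outside its range is refused whole. The fingers move at their own pace and stop on an object; the grip force is fixed at half the most. Time passes only in rows, so rows that repeat a pose let the fingers close. It gives the time, the measured TCP pose, the force, the opening and the grip force at its end, in the units of the state.
- arm.get_state(): the state, without advancing time (a new reading comes with each control period).
- cams.grab_frame(name): name is "scene" or "top"; returns (picture, depth): 400x640x3 uint8, red, green, blue; 400x640 float32, m along the optical axis (not along the pixel's ray), 0 where there is no reading.
- cams.calibration(name): a dict with "K" (3x3 intrinsics, pixels), "R" (3x3) and "t" (3): a world point X has camera coordinates R X + t. Camera axes: x right, y down, z forward; pixel columns grow to the right and rows downward; lengths in m; the calibration is good to about 2 mm. A picture is of the moment at which its call begins. calibration takes no time and is no camera call.
- arm.job_done(): hands the job in; it is judged then, once.
Trained networks look in the newest picture that a camera, given by its name, has taken for a name from the list of things; names that differ only in an ending like _2 or _b are one class to them, and where a whole thing is asked for, a point or a joint stands for the part that bears it (a point fixed in the world has none). Each returns a list of dicts, best first, with "p" (0 to 1); they miss things now and then, are a little off and sometimes report something else, mostly with a low value. They report only what shows in the picture. A call takes as long as a camera call.
- cams.cut_out(camera, name): "region" (400x640 bool, what is visible of it) and "uv" ([column, row] in pixels, amid what is visible of it).
- cams.tip_of(camera, name): "uv" ([column, row] in pixels: a listed point, or the origin of a listed thing).
The state is a dict: "time_s": time; "q": joint angles; "joint_vel": joint speeds; "joint_torque": joint torques, N m; "position": TCP position; "tcp_rot": TCP orientation; "force": force on the tool from outside, world axes, zero at the start; "moment": the same for the moment, N m; "finger_gap": finger opening in m; "grip_force": force on a finger pad.
Only numpy, scipy, OpenCV 4.12 (cv2) and the standard library are available. Lean on these libraries where they do the work, as an engineer would, in place of code of your own. Each camera call takes 0.05 s, during which the arm holds its last target. There are 200 camera calls.

TASK

Two fabric thickness gauges stand on the lab bench. On the bigger one, with the thick black sleeve on top, turn the sleeve clockwise until its white line clicks in at mark 7 of the scale (the scale runs from 0 to 10, one mark per click, with long marks at 0, 5 and 10, rising clockwise seen from above). Let go of it, and leave the slim sleeve of the smaller gauge as it is.

Things in the scene. Friction and masses are not known exactly. Their poses are not given: they have to be found in the camera images.
- load_sleeve (a joint): angle of the thick sleeve in rad: 0 at mark 0, 0.4189 (24 degrees) more for each mark, so mark 7 is 2.932 and mark 10 is 4.189; grows clockwise seen from above. It clicks softly into every mark (peak 0.05 N m; a released sleeve jumps to the nearest mark); stops lie just beyond 0 and 10. It starts at mark 4, 5 or 6.
- load_sleeve_grip (a point): where to grip the thick sleeve from above: on its upright axis, 32 mm above the scale plate, 19 mm below the sleeve's top. Ribbed black cylinder 44 mm wide, 51 mm tall (lowest 7 mm: a skirt 56 mm wide), on an aluminium plate 112 mm wide, 140 mm above the bench. A white index line crosses half its top and runs down its side. Grey fixed stand; nothing as high as the sleeve within 120 mm.
- load_mark_7 (a point): mark 7 on the scale plate of the bigger gauge, 37 mm from the sleeve's axis, on the plate's upper face. The marks are black lines 24 degrees apart round the sleeve: 0, 5 and 10 long, the rest short; mark 5 lies above the gauge's round white dial, mark 7 is the second mark clockwise from it.
- slim_index (a point): the white index line at the skirt of the slim sleeve of the smaller gauge, 18 mm from that sleeve's axis: a black cylinder 24 mm in diameter and 36 mm tall on a scale plate 72 mm wide, 115 mm above the bench. This one is not to be turned.

How it is judged:
At the end, for the whole second after the job is handed in: The thick sleeve stands still, released, within 10 degrees of mark 7, and the slim sleeve's index line is within 6 mm of where it was (value of joint load_sleeve between 2.75716 and 3.10716 rad and velocity of joint load_sleeve between -0.05 and 0.05 rad/s and distance of slim_index from where it was at the start of the episode below 0.006 m); the robot touches nothing.
It fails at once if the slim sleeve of the smaller gauge is turned (its index line shifts by more than 6 mm) (distance of slim_index from where it was at the start of the episode above 0.006 m).
It also fails if it takes over 32 s, if anything falls off the work surface, if the arm or the gripper's body presses on something with over 40 N, if the wrist force passes 120 N, or if a joint passes its speed limit or range.

## Working session

There is one attempt and no reset: what is moved stays moved. The work goes in short steps, Python scripts to look and compute and a tool call to move; the robot and the scene stay as the last step left them, time stands still between calls to the robot, and variables do not carry over. Pictures are saved under pics/ and viewed, at most 10 in all, crops included, and the job is handed in when it is done.

Besides the shell and the picture viewer there is one more tool, called after "Request:" in YAML: its name, and indented under it one key for each argument. arm_command: Moves the arm, as the interface text tells. Its arguments: {"type":"object","properties":{"series":{"type":"array"}},"required":["series"]}

```bash
mkdir -p pics; cat > h.py <<'E'
import numpy as np, cv2
from cell import arm, cams
def ray(cam,uv,z):
    c=cams.calibration(cam);K,R,t=map(np.array,(c["K"],c["R"],c["t"]))
    C=-R.T@t; d=R.T@np.linalg.inv(K)@np.array([uv[0],uv[1],1.]); return C+d*(z-C[2])/d[2]
def proj(cam,X):
    c=cams.calibration(cam);K,R,t=map(np.array,(c["K"],c["R"],c["t"]));p=K@(R@np.array(X)+t);return p[:2]/p[2]
def cloud(cam,D):
    c=cams.calibration(cam);K,R,t=map(np.array,(c["K"],c["R"],c["t"]))
    v,u=np.indices(D.shape);P=np.stack([u*D,v*D,D],-1)@np.linalg.inv(K).T
    return (P-t)@R
E
python3 - <<'E'
from h import *
for c in("scene","top"):
    im,D=cams.grab_frame(c);cv2.imwrite(f"pics/{c}0.png",im[:,:,::-1])
    W=cloud(c,D)
    for n,z in(("load_sleeve_grip",.172),("load_mark_7",.14),("slim_index",.115)):
        for r in cams.tip_of(c,n)[:2]: print(c,n,r["p"],np.round(r["uv"],1),ray(c,r["uv"],z).round(4))
    for r in cams.cut_out(c,"load_sleeve")[:2]:
        m=r["region"]&(D>0);w=W[m];top=w[w[:,2]>.18];print(c,"cut",r["p"],r["uv"],m.sum(),np.percentile(w[:,2],[1,50,99]).round(3), top.min(0).round(3) if len(top) else 0, top.max(0).round(3) if len(top) else 0)
    print(c, -np.array(cams.calibration(c)["R"]).T@np.array(cams.calibration(c)["t"]))
s=arm.get_state();print(s)
E
```

```text
scene load_sleeve_grip 0.91 [381.7 161.1] [0.5257 0.2008 0.172 ]
scene load_mark_7 0.59 [384.2 185. ] [0.5654 0.1815 0.14  ]
scene slim_index 0.6 [248.3 240.1] [ 0.5093 -0.1407  0.115 ]
scene cut 0.75 [380.9, 164.1] 603 [0.138 0.175 0.192] [0.506 0.177 0.18 ] [0.551 0.22  0.193]
scene [ 0.98353609 -0.29537287  0.91748773]
top load_sleeve_grip 0.66 [207.9 203.8] [0.5333 0.1993 0.172 ]
top load_mark_7 0.91 [224.3 196.4] [0.5512 0.1787 0.14  ]
top slim_index 0.65 [394.1 215.5] [ 0.5099 -0.1413  0.115 ]
top cut 0.83 [209.4, 207.2] 903 [0.136 0.187 0.191] [0.505 0.178 0.18 ] [0.549 0.22  0.192]
top [0.43974491 0.00981619 0.80681485]
{'time_s': 0.5, 'q': array([ 9.87696494e-01,  3.80646988e-01,  1.29747565e+00, -1.85643296e-06,
        1.46358888e+00, -2.15286779e-01]), 'joint_vel': array([ 3.03354048e-04, -2.99128985e-04, -1.69760011e-03, -1.08452832e-05,
        1.51117010e-03,  6.57853958e-04]), 'joint_torque': array([-1.02774073e-03, -4.48042631e+01, -2.31335771e+01, -1.77875881e-04,
        7.90151153e-04, -6.10994476e-06]), 'position': array([0.19773996, 0.51318129, 0.2312716 ]), 'tcp_rot': array([-2.22495750e-05,  1.82871512e-01,  9.83136820e-01, -5.51182065e-05]), 'force': array([ 0.6144377 , -0.18266858,  0.29947634]), 'moment': array([-0.01302238,  0.00828084,  0.0083694 ]), 'grip_force': 0.0, 'finger_gap': 0.08565992594916795}
```

View pics/scene0.png

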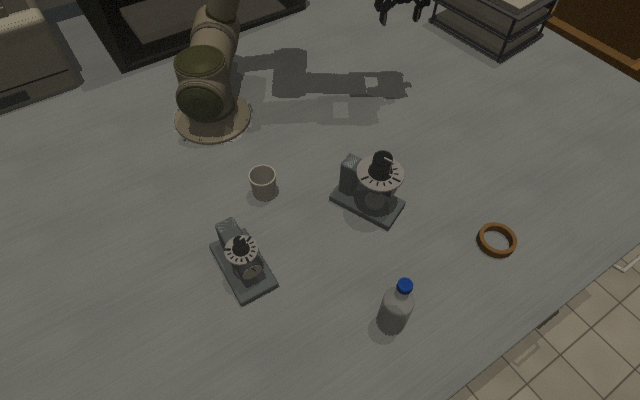

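View pics/top0.png

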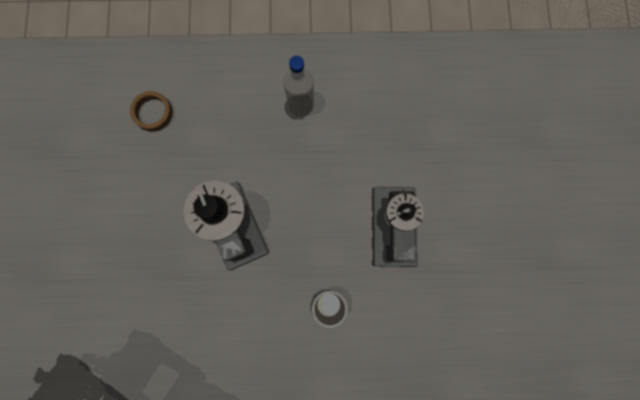

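The pictures show the big gauge at (215,210) in top and (380,170) in scene. The slim one is at (405,212) in top. I'll rectify the plate plane from both views to read the marks.

```bash
cat >> h.py <<'E'
def rect(cam,im,c,z,h=.07,n=400):
    # x up, y left
    g=np.linspace(-h,h,n); X=c[0]-g[:,None]+0*g; Y=c[1]-g[None,:]+0*X
    k=cams.calibration(cam);K,R,t=map(np.array,(k["K"],k["R"],k["t"]))
    p=(np.stack([X,Y,0*X+z],-1)@R.T+t)@K.T; m=(p[...,:2]/p[...,2:]).astype(np.float32)
    return cv2.remap(im,m,None,cv2.INTER_CUBIC)
E
python3 - <<'E'
from h import *
c=(.528,.199);T=[]
for cam in("top","scene"):
    im,D=cams.grab_frame(cam)
    W=cloud(cam,D)
    near=np.hypot(W[...,0]-c[0],W[...,1]-c[1])<.08
    for lo,hi in((.134,.146),(.186,.196)):
        w=W[near&(W[...,2]>lo)&(W[...,2]<hi)&(D>0)]
        print(cam,lo,len(w),np.median(w[:,2]).round(4),cv2.minEnclosingCircle(w[:,:2].astype(np.float32)))
    for z in(.14,.191):
        r=rect(cam,im,c,z,n=300);cv2.drawMarker(r,(150,150),(255,0,0),0,8);T.append(np.clip(r*1.8,0,255).astype(np.uint8))
o=np.vstack([np.hstack(T[:2]),np.hstack(T[2:])])
cv2.imwrite("pics/rect.png",o[:,:,::-1])
E
```

```text
top 0.134 2156 0.1377 ((0.5263624787330627, 0.20011687278747559), 0.056151874363422394)
top 0.186 481 0.1884 ((0.5272122621536255, 0.20017439126968384), 0.02255539409816265)
scene 0.134 990 0.1388 ((0.5289247632026672, 0.19904455542564392), 0.05743642523884773)
scene 0.186 235 0.1896 ((0.5284481048583984, 0.199243426322937), 0.022650668397545815)
```

View pics/rect.png

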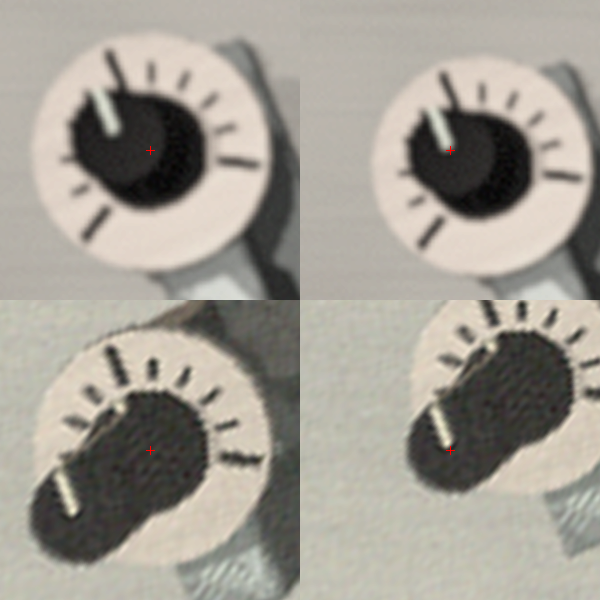

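```bash
cat >> h.py <<'E'
from scipy.spatial.transform import Rotation as Ro
def rel(target):
    s=arm.get_state();q=s["tcp_rot"];R=Ro.from_quat([q[1],q[2],q[3],q[0]]).as_matrix()
    print("t",s["time_s"],"pos",s["position"].round(4),"q",s["q"].round(3),"tool x",R[:,0].round(3),"y",R[:,1].round(3),"z",R[:,2].round(4))
    print("shift cm",(R.T@(np.array(target)-s["position"])*100).round(2))
E
python3 -c "
from h import *
rel([.528,.1995,.240])"
```

```text
t 0.6 pos [0.1977 0.5132 0.2313] q [ 0.988  0.381  1.297 -0.     1.464 -0.215] tool x [-0.933  0.36  -0.   ] y [ 0.36   0.933 -0.   ] z [-0. -0. -1.]
shift cm [-42.1  -17.4   -0.87]
```

Request:
arm_command:
  series:
    - [[-5.3,-2.2,-0.9,0,0,0,1],[-10.5,-4.4,-0.9,0,0,0,1],[-15.8,-6.5,-0.9,0,0,0,1],[-21,-8.7,-0.9,0,0,0,1],[-26.3,-10.9,-0.9,0,0,0,1],[-31.6,-13,-0.9,0,0,0,1],[-36.8,-15.2,-0.9,0,0,0,1],[-42.1,-17.4,-0.9,0,0,0,1],[-42.1,-17.4,-0.9,0,0,0,1],[-42.1,-17.4,-0.9,0,0,0,1]]

```text
time_s: 1.85
position: [0.5277, 0.1997, 0.2402]
tcp_rot: [-0.0, 0.183, 0.983, 0.0]
force: [-0.9, 0.4, -0.1]
finger_gap: 0.0856
grip_force: 0.0
```

```bash
python3 - <<'E'
from h import *
rel([.528,.1995,.153])
im,D=cams.grab_frame("scene");u,v=map(int,proj("scene",[.528,.2,.19]))
cv2.imwrite("pics/above.png",cv2.resize(im[v-60:v+60,u-80:u+80],None,fx=4,fy=4,interpolation=2)[:,:,::-1])
E
```

```text
t 1.85 pos [0.5277 0.1997 0.2402] q [ 0.152  0.4    1.24   0.     1.502 -1.051] tool x [-0.933  0.36   0.001] y [ 0.36   0.933 -0.   ] z [-6.e-04  2.e-04 -1.e+00]
shift cm [-0.04 -0.    8.72]
```

View pics/above.png

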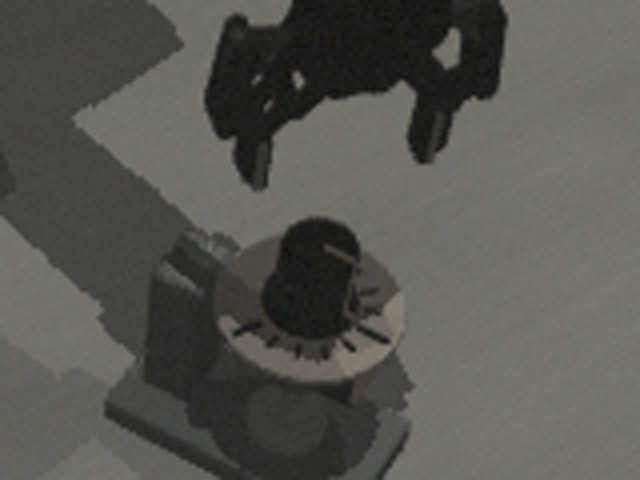

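The picture shows the sleeve centred below the open fingers, with its white line at (352,290) leading to the long mark at (375,335). In the rectified view this is the middle one of the three long marks: the blank arc lies between 10 and 0. So it starts at mark 5, and needs +48° about tool z.

Request:
arm_command:
  series:
    - [[0,0,3,0,0,0,1],[0,0,5.5,0,0,0,1],[0,0,7.5,0,0,0,1],[0,0,8.6,0,0,0,1],[0,0,8.6,0,0,0,1],[0,0,8.6,0,0,0,0],[0,0,8.6,0,0,0,0],[0,0,8.6,0,0,0,0],[0,0,8.6,0,0,0,0],[0,0,8.6,0,0,0,0]]

```text
time_s: 3.15
position: [0.5283, 0.1997, 0.1552]
tcp_rot: [0.001, 0.183, 0.983, 0.0]
force: [-1.6, 0.9, 6.4]
finger_gap: 0.0429
grip_force: 60.5
```

Request:
arm_command:
  series:
    - [[0,0,0,0,0,0.12,0],[0,0,0,0,0,0.24,0],[0,0,0,0,0,0.36,0],[0,0,0,0,0,0.48,0],[0,0,0,0,0,0.6,0],[0,0,0,0,0,0.72,0],[0,0,0,0,0,0.84,0],[0,0,0,0,0,0.86,0],[0,0,0,0,0,0.86,0],[0,0,0,0,0,0.86,0]]

```text
time_s: 4.4
position: [0.528, 0.1993, 0.1552]
tcp_rot: [0.0, 0.576, 0.817, 0.0]
force: [-3.1, -0.2, 7.2]
finger_gap: 0.0428
grip_force: 60.7
```

Request:
arm_command:
  series:
    - [[0,0,0,0,0,0,1],[0,0,0,0,0,0,1],[0,0,0,0,0,0,1],[0,0,0,0,0,0,1],[0,0,0,0,0,0,1],[0,0,-3,0,0,0,1],[0,0,-7,0,0,0,1],[0,0,-11,0,0,0,1],[0,0,-14,0,0,0,1],[0,0,-14,0,0,0,1]]

```text
time_s: 5.65
position: [0.5286, 0.1996, 0.2964]
tcp_rot: [0.002, 0.576, 0.817, 0.002]
force: [-1.1, -0.0, -0.6]
finger_gap: 0.0855
grip_force: 0.0
```

```bash
python3 - <<'E'
from h import *
rel([.40,.35,.29])
im,D=cams.grab_frame("scene");u,v=map(int,proj("scene",[.528,.2,.17]))
cv2.imwrite("pics/after.png",np.clip(1.6*cv2.resize(im[v-60:v+60,u-80:u+80],None,fx=5,fy=5,interpolation=2),0,255)[:,:,::-1])
E
```

```text
t 5.65 pos [0.5286 0.1996 0.2964] q [ 0.152  0.37   1.128 -0.     1.64  -0.192] tool x [-0.336  0.942 -0.001] y [0.942 0.336 0.005] z [ 4.6e-03  7.0e-04 -1.0e+00]
shift cm [18.49 -7.05  0.59][ WARN:0@0.499] global loadsave.cpp:1063 imwrite_ Unsupported depth image for selected encoder is fallbacked to CV_8U.
```

View pics/after.png

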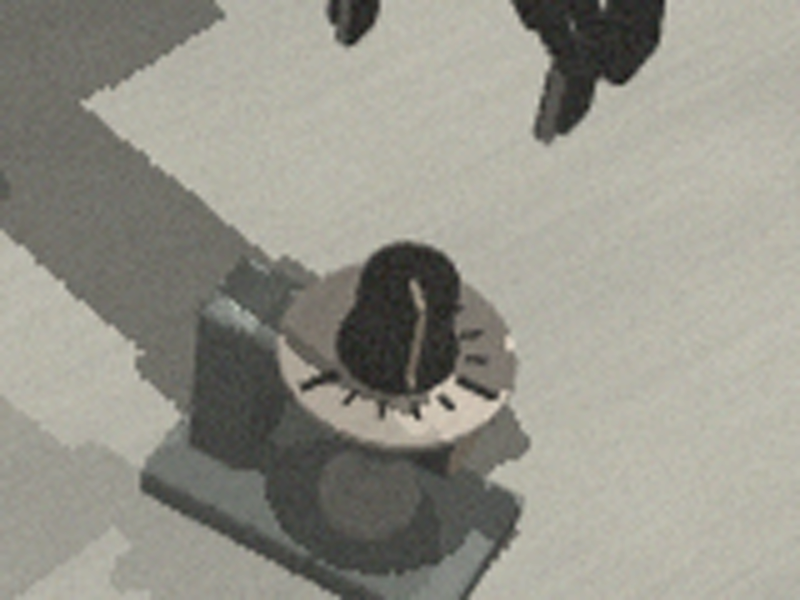

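The white line now runs down to the short mark at (415,412). That is the second mark clockwise from the long mark 5 at (475,385), past mark 6 at (447,402), so it points at 7. The gripper is clear and the slim gauge wasn't touched.

```bash
python3 -c "
from cell import arm
print(arm.job_done())"
```

```text
the job is handed in; nothing more can be done
None
```

I turned the thick sleeve clockwise from mark 5 to mark 7 and let go of it; the last picture shows its white line at mark 7, the slim sleeve was never touched, and the job is handed in (no verdict was returned).

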